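Slip the long bar under the sprung hold-down of the tacking jig

TASK

Load the long loose steel bar into the tacking jig: push its nose under the turned-up toe of the sprung hold-down arm so that the arm is lifted by the bar, and slide it flat on top of the stack, along the fence, until it is fully home against the end stop. Feel for the stop and stay gentle: neither ram the stop nor force the arm (no more than about 15 N on the stop, 20 N on the arm). Then let go so that the arm bears down on the bar, and leave the other things on the bench where they are.

Things in the scene. Friction and masses are not known exactly. Their poses are not given: they have to be found in the camera images.
- bar_mid (a point): Centre (half-way up) of the long loose bar: plain dark flat steel bar, 185 mm long (x), 30 wide (y), 8 thick (z), about 0.35 kg, both ends alike, flat on the cutting mat (mat top 3 mm above the bench). Grip it across its width near its tail: once home, the last 60 mm of it stick out freely past stack and jig, 40 mm above the mat; the gripper has room only there. So held, it tips easily.
- jig: Fixed steel tacking jig on the mat; origin on the underside of its base plate. x: push-in direction, from the open tail side to the end stop; y: across, to the fence; z up. Base plate 16 mm thick, x -45 to +170 mm, y -50 to +50. Nip-screw block at y -30 to -50, up to z 32 mm, clear of the bar. Hinge post at x 111 to 137 mm; nothing is higher than 80 mm.
- stack_top (a point): Point on the flat top of the stack, 40 mm above the jig's origin, axes as the jig. The stack: three 8 mm bars, 30 mm wide (y -15 to +15), 125 mm long, already tacked and nipped fast, butting on the end stop: a dark block 32 mm wide, its upright face rising 7 mm above this top. The stop is set by hand, its place not measured: its face is anywhere 46 to 76 mm along +x from here. Find it by touch.
- fence (a point): Point on the fence's upright face, level with the stack's top, at x = 0, y = +15 mm of the jig; the face looks to -y, is flush with the stack's side, runs from x -40 to +44 mm and rises 6 mm above the stack's top. The bar's side goes along it. Bar, stack, fence, stop and arm are ground, lightly oiled steel (friction about 0.3).
- toe (a point): Lowest point of the sprung hold-down arm: the bend (knee), middle of its 22 mm width. Arm down, it rests on the stack's top at x = 12 mm, y = 0 of the jig. From here its turned-up toe rises straight to the toe tip. A bar pushed along +x on the stack meets this 28-degree ramp and lifts the arm: about 8 to 13 N along x while lifting, then 4 to 7 N to slide on beneath it.
- toe_tip (a point): Tip of the arm's turned-up toe, 32 mm towards the jig's -x from the knee and 17 mm above it (underside). From the knee the other way the arm, a flat spring-steel gooseneck strip, runs towards +x well above bar and stop to its hinge pin.
- holddown (a joint): Lift of the sprung hold-down arm (rad) about its hinge pin, across the jig at x = 124 mm, z = 64 mm. 0: down on the bare stack; grows as the toe rises, 0.5 at most; about 0.07 when bearing on the 8 mm bar. The spring presses down at the knee with about 4 N at 0 and 5.5 N at 0.07.
- pan: Bystander: open steel pan, 96 mm across, 50 mm high, with two small black side handles; origin at the centre of its underside.
- square: Bystander: engineer's square lying flat, black stock 100 x 22 x 18 mm (along its y), 150 mm bright blade along its x; origin under the middle of the stock.
- plates: Bystander: tacked pile of four short steel plates, 55 x 42 x 24 mm; origin at the centre of its underside.
- marker: Bystander: white marker pen with black cap lying along its x axis, 135 mm long, 15 mm thick; origin at its middle, on the underside.
There are look-alikes about, which are no part of the job. Of the things that look like the part that bears bar_mid, the smaller one is meant.

How it is judged:
By the outcome, as a careful person would: the job done as asked, in the order asked, and still so for the second after the job is handed in, with the robot touching nothing.
It also fails if it takes over 72 s, if anything falls off the work surface, if the arm or the gripper's body presses on something with over 40 N, if the wrist force passes 120 N, or if a joint passes its speed limit or range.

ROBOT

A 6-joint arm with a two-finger parallel gripper is mounted at the origin on the work surface. World frame = base frame: x ahead of the robot, y to its left, z up, the work surface at z = 0. Lengths are in mm, angles in rad, forces in N, time in s.
With the tool pointing down it reaches from about 275 to 850 mm from the base axis. Payload 5.2 kg.
Tool frame: the origin (TCP) lies midway between the tips of the shut fingers; the grasp point (between the pads) lies 19 mm behind it; z points along the fingers, x is the direction in which the jaws open and shut, and the axes are right-handed (so a half turn about z gives the same grasp; the last joint's range is limited). The gripper opens to 85 mm and grips with 20 to 120 N. Pads are 22 mm wide; open, the fingers measure 114 mm over their backs; the gripper's body (76 mm by 85 mm) begins 54 mm behind the grasp point. The pads swing forward as they close: fully open they stand 13 mm farther back than shut.
Start: joints at [-1.493, 0.259, 1.535, -0, 1.348, -0.203], TCP at [152.439, -528.457, 231.31] pointing down, gripper open.
Joint ranges: [-3.14, 3.14], [-0.91, 2.08], [0.19, 2.58], [-1.22, 4.36], [0.22, 2.71], [-3.12, 3.12]. Speed limits (rad/s): [2.57, 2.57, 3.14, 3.14, 3.14, 3.14].

INTERFACE

Orientations are given as a rotation vector (axis times angle).
In Python, from cell import bot, read_camera, outline_of gives the robot as it stands.
- The arm moves only by the tool arm_command, never from a script. Its argument "increments" is a list of rows, each a list of 7 numbers: the turn, a rotation vector about the tool's x, y, z in degrees, then the shift along the tool's x, y, z in mm, then the finger opening in mm, from 0 to 85.4. A call has 1 to 12 rows; each row is the pose to reach, as a shift and turn from the pose commanded when the call began, along the tool's axes at that moment; what a row does not reach only later rows make up. A row lasts 1/10 s, in which the tool goes at most 50 mm and 8.59 degrees, less where a joint would pass 70% of its speed; a pose out of reach is approached as far as the arm can. A call with a gripper value outside its range is refused whole. The fingers move at their own pace and stop on an object; "squeeze" is the grip in N (left out, the last holds). Time passes only in rows, so rows that repeat a pose let the fingers close. It gives the time, the measured TCP pose, the force and the opening at its end, in the units of the state.
- bot.sense(): the state, without advancing time (a new reading comes with each control period).
- read_camera(name): name is "scene" or "top"; returns a dict with "pixels" (420x560x3 uint8, red, green, blue), "depth" (420x560 float32, mm along the optical axis (not along the pixel's ray), 0 where there is no reading), "mtx" (3x3 intrinsics, pixels), "k1" (the pictures are not rectified: a ray, as slopes to the right and down, at radius r is drawn at 1 + k1 r^2 times it, then the intrinsics apply), "R" (3x3) and "t" (3): a world point X has camera coordinates R X + t. Camera axes: x right, y down, z forward; pixel columns grow to the right and rows downward; lengths in mm; the calibration is good to about 2 mm. A picture is of the moment at which its call begins.
- bot.hand_in(): hands the job in, once; it reports no verdict.
Trained networks look in a picture, given as the dict that the camera call returned (one of the last four; its "shot" number tells which), for a name from the list of things; names that differ only in an ending like _2 or _b are one class to them, and where a whole thing is asked for, a point or a joint stands for the part that bears it (a point fixed in the world has none). Each returns a list of dicts, best first, with "confidence" (0 to 1); they miss things now and then, are a little off and sometimes report something else, mostly with a low value. They report only what shows in the picture. A call takes as long as a camera call. They do not tell look-alikes from the thing itself.
- outline_of(picture, name): "region" (420x560 bool, what is visible of it) and "bbox" ([left, top, right, bottom] in pixels, round what is visible of it).
The state is a dict: "clock": time; "qpos": joint angles; "qd": joint speeds; "joint_efforts": joint torques, N m; "tool_pos": TCP position; "orientation": TCP orientation; "force": force on the tool from outside, world axes, zero at the start; "wrist_torque": the same for the moment, N m; "opening": opening from 0.0 (shut) to 1.0 (fully open).
Only numpy, scipy, OpenCV 4.12 (cv2) and the standard library are available. Lean on these libraries where they do the work, as an engineer would, in place of code of your own. Each camera call takes 0.05 s, during which the arm holds its last target. There are 200 camera calls.

## Working session

There is one attempt and no reset: what is moved stays moved. The work goes in short steps, Python scripts to look and compute and a tool call to move; the robot and the scene stay as the last step left them, time stands still between calls to the robot, and variables do not carry over. Pictures are saved under pics/ and viewed, about 8 in all and at most 12, crops included, and the job is handed in when it is done.

Besides the shell and the picture viewer there is one more tool, called after "Emit:" by a JSON object that holds its "op" and its "data", one argument or row to a line. arm_command: Moves the arm, as the interface text tells. Its arguments: {"type":"object","properties":{"increments":{"type":"array","items":{"type":"array","items":{"type":"number"}}},"squeeze":{"type":"number"}},"required":["increments"]}

```bash
ls; mkdir -p pics; cat > h.py <<'E'
import numpy as np, cv2
from cell import bot, read_camera, outline_of
def world(p,uv,depth=None):
    """pixels (N,2) -> world points using depth"""
    uv=np.atleast_2d(uv).astype(float)
    K=p["mtx"]; d=cv2.undistortPoints(uv.reshape(-1,1,2),np.array(K,float),np.array([p["k1"],0,0,0.])).reshape(-1,2)
    if depth is None: depth=p["depth"][uv[:,1].round().astype(int),uv[:,0].round().astype(int)]
    c=np.c_[d,np.ones(len(d))]*np.reshape(depth,(-1,1))
    return (c-np.array(p["t"]))@np.array(p["R"])
def cloud(p):
    v,u=np.mgrid[0:420,0:560]; return world(p,np.c_[u.ravel(),v.ravel()]).reshape(420,560,3)
def save(p,n): cv2.imwrite(n,cv2.cvtColor(p["pixels"],cv2.COLOR_RGB2BGR))
E
python3 - <<'E'
from h import *
for c in("scene","top"):
    p=read_camera(c); save(p,f"pics/{c}0.png"); W=cloud(p)
    for n in("bar_mid","jig","holddown","pan","square","plates","marker"):
        for o in outline_of(p,n):
            m=o["region"]&(p["depth"]>0); 
            if m.sum()<5: continue
            P=W[m]; r=cv2.minAreaRect(P[:,:2].astype(np.float32))
            print(c,n,round(o["confidence"],2),o["bbox"],P.mean(0).round(),np.percentile(P[:,2],[5,50,95]).round(),[np.round(x,1) for x in r])
a=cv2.imread("pics/scene0.png");b=cv2.imread("pics/top0.png")
print(bot.sense())
E
```

```text
pics
scene bar_mid 0.82 [255.3, 180.6, 274.1, 222.0] [ 515. -227.    9.] [ 4.  9. 13.] [array([ 509.7, -230.8]), array([190.5,  34.8]), np.float64(15.6)]
scene bar_mid 0.67 [118.3, 161.9, 184.3, 197.9] [ 581. -610.    8.] [ 0.  9. 13.] [array([ 572.7, -623.4]), array([267.4,  57.2]), np.float64(85.5)]
scene jig 0.95 [331.3, 247.2, 385.8, 323.9] [711. 152.  33.] [15. 22. 74.] [array([683.1, 146.1]), array([239.3, 104.4]), np.float64(8.4)]
scene jig 0.29 [353.3, 248.0, 376.3, 299.8] [697. 149.  66.] [45. 69. 79.] [array([697.4, 148.5]), array([180. ,  26.9]), np.float64(7.7)]
scene holddown 0.67 [354.6, 248.8, 370.8, 297.8] [698. 149.  67.] [50. 70. 79.] [array([694.4, 147.5]), array([183.3,  24.5]), np.float64(7.7)]
scene pan 0.81 [446.6, 221.3, 503.6, 261.6] [439. 387.  30.] [ 5. 32. 54.] [array([418.9, 389.9]), array([107.5, 219.4]), np.float64(69.5)]
scene pan 0.29 [350.6, 248.9, 373.2, 302.7] [700. 150.  67.] [48. 70. 79.] [array([689.1, 146.7]), array([197.1,  26.6]), np.float64(8.4)]
scene square 0.88 [173.4, 207.4, 216.4, 262.3] [ 718. -345.   11.] [ 2. 10. 21.] [array([ 720.7,
[... 1590 characters left out ...]
3.9,  14.8]), np.float64(27.3)]
{'clock': 0.8, 'qpos': array([-1.49277051e+00,  2.58599836e-01,  1.53501786e+00,  2.53693208e-05,
        1.34800135e+00, -2.02790854e-01]), 'qd': array([ 0.00070321, -0.00030652,  0.00036743, -0.00078672,  0.00034135,
        0.00081646]), 'joint_efforts': array([ 2.07044643e-03, -4.45855451e+01, -2.90877700e+01,  2.02615224e-04,
        5.70239808e-04, -2.36656894e-05]), 'tool_pos': array([ 152.46298378, -528.44277007,  231.30264646]), 'orientation': array([-2.51043098e+00,  1.88868035e+00, -1.70838398e-06]), 'force': array([ 1.10490066,  0.49003387, -0.44072129]), 'wrist_torque': array([-0.0161889 ,  0.01923471, -0.00273952]), 'opening': 0.9996121811864236}
```

```bash
python3 - <<'E'
import cv2,numpy as np
a=cv2.imread("pics/top0.png");s=cv2.imread("pics/scene0.png")
x=cv2.resize(a[140:290,90:500],(800,293),interpolation=cv2.INTER_CUBIC)
y=cv2.resize(s[140:340,100:520],(630,300),interpolation=cv2.INTER_CUBIC)
o=np.zeros((600,800,3),np.uint8);o[:293]=x;o[295:595,:630]=y
cv2.imwrite("pics/both.png",o)
E
```

```text
(no output)
```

View pics/both.png

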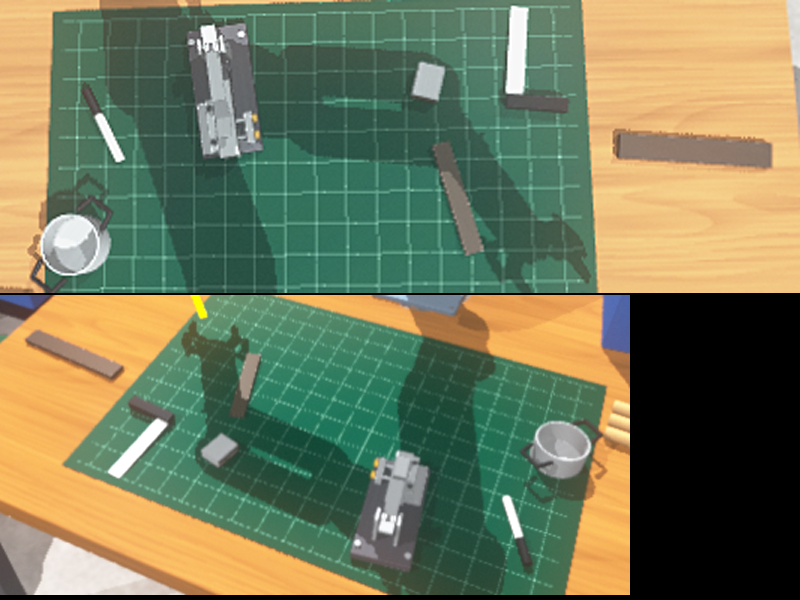

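```bash
cat >> h.py <<'E'
def edges(P,c,yaw,lo,hi,nb=12):
    """side edges of points P in a frame at c, yaw: robust lines y=a+bx for low/high y, plus x-extent"""
    R=np.array([[np.cos(yaw),-np.sin(yaw)],[np.sin(yaw),np.cos(yaw)]])
    Q=(P[:,:2]-c)@R; out=[]
    for s in(-1,1):
        X=[];Y=[]
        for a in np.linspace(lo,hi,nb,endpoint=False):
            q=Q[(Q[:,0]>=a)&(Q[:,0]<a+(hi-lo)/nb)]
            if len(q)>3: X.append(a+(hi-lo)/nb/2);Y.append(s*np.percentile(s*q[:,1],97))
        b,a=np.polyfit(X,Y,1); r=np.array(Y)-a-b*np.array(X); k=abs(r)<2*np.std(r)+.3
        b,a=np.polyfit(np.array(X)[k],np.array(Y)[k],1); out.append((round(a,1),round(np.degrees(b),2)))
    return out,np.percentile(Q[:,0],[.5,99.5]).round(1)
E
python3 - <<'E'
from h import *
for c in("top","scene"):
    ps=[read_camera(c) for _ in range(6)]; D=np.array([p["depth"] for p in ps]); p=dict(ps[0]); print(c,"noise",np.median(D.std(0)))
    p["depth"]=np.median(D,0); W=cloud(p).reshape(-1,3)
    yaw=np.radians(8);o=np.array([628.,140.])
    R=np.array([[np.cos(yaw),-np.sin(yaw)],[np.sin(yaw),np.cos(yaw)]])
    Q=np.c_[(W[:,:2]-o)@R,W[:,2]]; m=(abs(Q[:,1])<65)&(Q[:,0]>-150)&(Q[:,0]<190)
    mat=(abs(Q[:,0]+100)<25)&(abs(Q[:,1])<40);zm=np.median(Q[mat,2]);print("mat z",zm)
    for n,l,h in(("all",9,90),("base",12,19),("stack",36,43)):
        k=m&(Q[:,2]-zm>l)&(Q[:,2]-zm<h)
        print(n,k.sum(),Q[k].mean(0).round(1),edges(W[k],o,yaw,-40,165) if n!="stack" else edges(W[k],o,yaw,-60,5,6))
    k=m&(Q[:,2]-zm>5)&(abs(Q[:,1])<60)&(Q[:,0]<0);
    for a in range(-85,0,8):
        q=Q[k&(Q[:,0]>=a)&(Q[:,0]<a+8)]; print(a,[f"{y:.0f}:{z-zm:.0f}" for y,z in q[np.argsort(q[:,1])][::max(1,len(q)//14),1:]])
    b=np.array([505.6,-233.2]);yb=np.radians(15.9)
    k=(np.linalg.norm(W[:,:2]-b,axis=1)<115);z0=np.median(W[k,2]);Q2=W[k&(W[:,2]>z0+4.5)&(W[:,2]<z0+13)]
    print("bar",z0,Q2[:,2].mean(),len(Q2),Q2.mean(0).round(1),edges(Q2,b,yb,-85,85),cv2.minAreaRect(Q2[:,:2].astype(np.float32)))
E
```

```text
top noise 2.511845
mat z 2.8546775719733586
all 2097 [56.4 -5.4 36.3] ([(np.float64(-49.8), np.float64(0.12)), (np.float64(43.7), np.float64(0.69))], array([-50.5, 167.6]))
base 936 [ 78.3 -10.7  19. ] ([(np.float64(-50.3), np.float64(0.05)), (np.float64(47.9), np.float64(-0.56))], array([-45.1, 168.9]))
stack 183 [-3.2 -5.7 42.9] ([(np.float64(-15.6), np.float64(-1.02)), (np.float64(-10.1), np.float64(-29.55))], array([-50.9, 117.9]))
-85 []
-77 []
-69 []
-61 []
-53 ['-51:16', '-37:11', '-20:8', '-16:26', '-16:40', '-13:37', '-10:40', '-8:16', '-7:41', '-4:41', '-3:39', '-1:29', '2:32', '4:37', '6:39', '9:40', '12:40', '14:22', '25:13', '39:6', '45:11']
-45 ['-51:15', '-45:16', '-38:18', '-28:14', '-23:17', '-16:35', '-14:41', '-8:42', '1:40', '7:41', '14:42', '21:15', '27:17', '33:17', '40:26', '46:18']
-37 ['-51:11', '-46:16', '-42:16', '-36:34', '-32:26', '-23:17', '-17:16', '-15:41', '-6:39', '-0:42', '4:40', '13:41', '18:48', '24:46', '33:25', '42:28']
-29 ['-51:23', '-49:31', '-40:31', '-35:33', '-27:14', '-20:15', '-16:25', '-10:40', '-4:40', '3:40', '9:40', '13:40', '17:47',
[... 1849 characters left out ...]
46:34', '-40:32', '-32:33', '-26:28', '-23:17', '-19:16', '-11:63', '-0:63', '8:61', '18:45', '26:48', '35:28', '42:29']
-13 ['-50:29', '-45:31', '-38:33', '-30:23', '-23:16', '-13:40', '-7:61', '-2:58', '3:55', '9:58', '16:47', '26:32', '33:27', '42:27', '49:16']
-5 ['-40:32', '-34:32', '-20:16', '-11:56', '-7:52', '-4:50', '1:53', '4:51', '8:54', '10:41', '15:48', '19:49', '25:47', '28:27', '36:27', '41:28', '45:17']
bar 1.8262914567108608 9.553189759895465 414 [ 514.1 -228.4    9.6] ([(np.float64(-11.6), np.float64(-0.08)), (np.float64(16.2), np.float64(-0.34))], array([-86.6,  97. ])) ((509.4925537109375, -229.82362365722656), (185.16220092773438, 30.702659606933594), 15.791081428527832)
```

```bash
cat >> h.py <<'E'
from scipy.spatial.transform import Rotation as Ro
def go(pos,yaw):
    """increment (turn deg, shift mm) from present pose to TCP pos, tool down, tool x at yaw deg (mod 180)"""
    s=bot.sense(); R=Ro.from_rotvec(s["orientation"]); x=R.apply([1,0,0]); y0=np.degrees(np.arctan2(x[1],x[0]))
    d=(yaw-y0+90)%180-90; yw=np.radians(y0+d)
    T=Ro.from_matrix(np.c_[[np.cos(yw),np.sin(yw),0],[np.sin(yw),-np.cos(yw),0],[0,0,-1]])
    print("yaw now",y0.round(2),"incr",(R.inv()*T).as_rotvec(degrees=True).round(2),R.inv().apply(np.array(pos)-s["tool_pos"]).round(2),"t",s["clock"],"F",s["force"].round(2),"M",s["wrist_torque"].round(2),"q6",s["qpos"][5].round(2))
E
python3 -c "
from h import *
go([449.2,-247.1,60],105.75)"
```

```text
yaw now -73.91 incr [-0.    0.    0.34] [-188.08 -363.1   171.3 ] t 1.4 F [ 0.62  0.42 -0.86] M [ 0.03  0.   -0.01] q6 -0.2
```

Emit:
{"op": "arm_command", "data": {
  "increments": [
    [0, 0, 0.34, -188, -363, 120, 55],
    [0, 0, 0.34, -188, -363, 120, 55],
    [0, 0, 0.34, -188, -363, 120, 55],
    [0, 0, 0.34, -188, -363, 120, 55],
    [0, 0, 0.34, -188, -363, 120, 55],
    [0, 0, 0.34, -188, -363, 120, 55],
    [0, 0, 0.34, -188, -363, 120, 55],
    [0, 0, 0.34, -188, -363, 120, 55],
    [0, 0, 0.34, -188, -363, 120, 55],
    [0, 0, 0.34, -188, -363, 171, 55],
    [0, 0, 0.34, -188, -363, 171, 55],
    [0, 0, 0.34, -188, -363, 171, 55]
  ],
  "squeeze": 60
}}

```text
clock: 2.6
tool_pos: [448.4, -246.7, 59.9]
orientation: [-2.505, 1.896, 0.005]
force: [-0.1, 0.3, 0.0]
opening: 0.644
```

```bash
python3 - <<'E'
from h import *
go([449.2,-247.1,20],105.75); print(bot.sense()["tool_pos"],bot.sense()["opening"]*85.4)
a=[]
for c in("scene","top"):
    p=read_camera(c); im=cv2.cvtColor(p["pixels"],cv2.COLOR_RGB2BGR)
    u=(190,150,310,240) if c=="scene" else (280,190,400,280)
    a.append(cv2.resize(im[u[1]:u[3],u[0]:u[2]],(400,300),interpolation=cv2.INTER_CUBIC))
cv2.imwrite("pics/close1.png",np.hstack(a))
E
```

```text
yaw now -74.24 incr [0.1  0.14 0.01] [ 0.74 -0.71 39.92] t 2.6 F [-0.09  0.26  0.04] M [-0.01 -0.05 -0.01] q6 0.57
[ 448.41185905 -246.66030546   59.92272731] 55.015533537685265
```

View pics/close1.png

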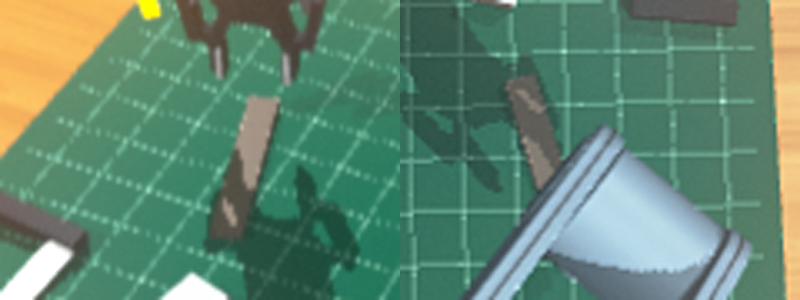

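The chosen dark bar (scene crop 245,165) lies between the two fingers (220,70 and 290,75), with the tail toward the robot. Now going down.

Emit:
{"op": "arm_command", "data": {
  "increments": [
    [0, 0, 0, 0.7, -0.7, 25, 55],
    [0, 0, 0, 0.7, -0.7, 45, 55],
    [0, 0, 0, 0.7, -0.7, 52, 50],
    [0, 0, 0, 0.7, -0.7, 54, 46],
    [0, 0, 0, 0.7, -0.7, 55, 42],
    [0, 0, 0, 0.7, -0.7, 55, 42]
  ]
}}

```text
clock: 3.3
tool_pos: [450.6, -248.4, 6.4]
orientation: [2.504, -1.896, 0.003]
force: [-0.2, -0.9, 0.2]
opening: 0.494
```

Emit:
{"op": "arm_command", "data": {
  "increments": [
    [0, 0, 0, 0, 0, 0.3, 42],
    [0, 0, 0, 0, 0, 0.3, 36],
    [0, 0, 0, 0, 0, 0.3, 32],
    [0, 0, 0, 0, 0, 0.3, 20],
    [0, 0, 0, 0, 0, 0.3, 20],
    [0, 0, 0, 0, 0, 0.3, 20],
    [0, 0, 0, 0, 0, 0.3, 20]
  ],
  "squeeze": 110
}}

```text
clock: 4.0
tool_pos: [450.1, -247.6, 5.8]
orientation: [2.505, -1.896, 0.0]
force: [-2.4, 2.1, 9.1]
opening: 0.301
```

Emit:
{"op": "arm_command", "data": {
  "increments": [
    [0, 0, 0, 0, 0, -3, 20],
    [0, 0, 0, 0, 0, -10, 20],
    [0, 0, 0, 0, 0, -25, 20],
    [0, 0, 0, 0, 0, -45, 20],
    [0, 0, 0, 0, 0, -70, 20],
    [0, 0, 0, 0, 0, -85, 20],
    [0, 0, 0, 0, 0, -95, 20],
    [0, 0, 0, 0, 0, -95, 20],
    [0, 0, 0, 0, 0, -95, 20]
  ]
}}

```text
clock: 4.9
tool_pos: [449.5, -247.4, 99.4]
orientation: [2.505, -1.896, -0.002]
force: [0.1, -0.8, -4.0]
opening: 0.299
```

```bash
python3 - <<'E'
from h import *
go([0,0,0],105.75); print(bot.sense()["tool_pos"],bot.sense()["opening"]*85.4)
a=[]
for c in("scene","top"):
    p=read_camera(c); im=cv2.cvtColor(p["pixels"],cv2.COLOR_RGB2BGR)
    u=(190,130,310,220) if c=="scene" else (280,190,400,280)
    a.append(cv2.resize(im[u[1]:u[3],u[0]:u[2]],(400,300),interpolation=cv2.INTER_CUBIC))
    W=cloud(p)
    for o in outline_of(p,"bar_mid"):
        P=W[o["region"]]; P=P[np.isfinite(P).all(1)]
        if P[:,1].mean()<-450: continue
        dr=np.array([np.cos(np.radians(15.75)),np.sin(np.radians(15.75))]); l=(P[:,:2]-bot.sense()["tool_pos"][:2])@dr
        k=(P[:,2]>60)&(P[:,2]<160); print(c,o["confidence"],o["bbox"],"n",k.sum(),"slope",np.polyfit(l[k],P[k,2],1).round(3),l[k].min(),l[k].max(),cv2.minAreaRect(P[k,:2].astype(np.float32)))
cv2.imwrite("pics/close2.png",np.hstack(a))
E
```

```text
yaw now -74.25 incr [0.04 0.05 0.  ] [-360.02  365.44  100.  ] t 4.9 F [ 0.1  -0.79 -4.04] M [-0.05  0.18 -0.02] q6 0.58
[ 449.53238624 -247.3714649    99.44947967] 25.513110670418566
scene 0.94 [254.0, 156.8, 271.5, 203.2] n 389 slope [-3.1000e-02  1.0273e+02] -25.929336691095212 157.0679123641145 ((512.158447265625, -229.06283569335938), (183.0872039794922, 29.230144500732422), 16.721656799316406)
top 0.62 [311.8, 210.8, 331.5, 247.0] n 335 slope [-3.50000e-02  1.04017e+02] 48.79060026815446 150.0147458733688 ((545.10888671875, -220.19700622558594), (101.14432525634766, 30.27840232849121), 16.17214012145996)
```

View pics/close2.png

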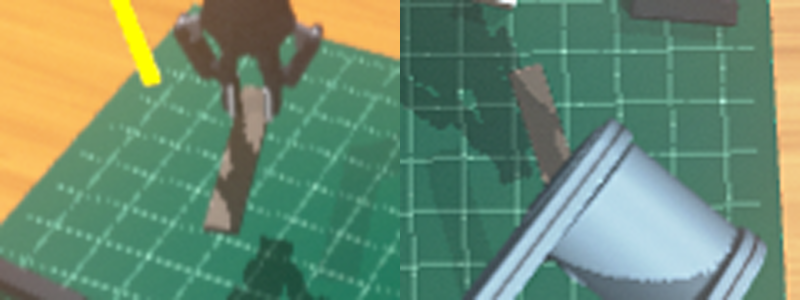

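The bar is held (scene crop 240,165) and the nose droops about 1.9°. I'll pitch it level and carry it over to the jig.

```bash
cat >> h.py <<'E'
JO=np.array([630.,140.]);JY=7.7
def jig2w(x,y,yaw=None):
    a=np.radians(JY); return JO+[x*np.cos(a)-y*np.sin(a),x*np.sin(a)+y*np.cos(a)]
def gop(pos,yaw,pitch):
    """as go, tool tipped by pitch deg about tool x (nose up +)"""
    s=bot.sense(); R=Ro.from_rotvec(s["orientation"]); x=R.apply([1,0,0]); y0=np.degrees(np.arctan2(x[1],x[0]))
    yw=np.radians(y0+(yaw-y0+90)%180-90)
    T=Ro.from_matrix(np.c_[[np.cos(yw),np.sin(yw),0],[np.sin(yw),-np.cos(yw),0],[0,0,-1]])*Ro.from_euler("x",pitch,degrees=True)
    print("incr",(R.inv()*T).as_rotvec(degrees=True).round(2),R.inv().apply(np.array(pos)-s["tool_pos"]).round(2),"t",s["clock"],"F",s["force"].round(2),"M",s["wrist_torque"].round(2))
E
python3 -c "
from h import *
p=jig2w(-178,-2); print(p); gop([*p,100],97.7,1.9)"
```

```text
[453.87296282 114.1684926 ]
incr [1.97 0.23 8.05] [-346.63 -102.38   -0.5 ] t 5.1 F [-0.09  0.28 -4.59] M [-0.07  0.25 -0.01]
```

Emit:
{"op": "arm_command", "data": {
  "increments": [
    [0.2, 0, 0.3, -12, -3.5, -0.5, 20],
    [0.4, 0, 1, -42, -12.4, -0.5, 20],
    [0.7, 0, 2, -82, -24, -0.5, 20],
    [1, 0.1, 3, -124, -36.6, -0.5, 20],
    [1.2, 0.1, 4, -166, -49, -0.5, 20],
    [1.4, 0.2, 5, -208, -61.4, -0.5, 20],
    [1.6, 0.2, 6, -250, -73.8, -0.5, 20],
    [1.8, 0.2, 7, -288, -85, -0.5, 20],
    [1.97, 0.23, 8.05, -318, -94, -0.5, 20],
    [1.97, 0.23, 8.05, -338, -100, -0.5, 20],
    [1.97, 0.23, 8.05, -346.6, -102.4, -0.5, 20],
    [1.97, 0.23, 8.05, -346.6, -102.4, -0.5, 20]
  ]
}}

```text
clock: 6.3
tool_pos: [453.7, 114.9, 100.3]
orientation: [-2.349, 2.048, -0.036]
force: [0.3, -0.9, -3.3]
opening: 0.296
```

Emit:
{"op": "arm_command", "data": {
  "increments": [
    [0, 0, 0, 0, 0, 10, 20],
    [0, 0, 0, 0, 0, 20, 20],
    [0, 0, 0, 0, 0, 28, 20],
    [0, 0, 0, 0, 0, 30, 20],
    [0, 0, 0, 0, 0, 30, 20]
  ]
}}

```text
clock: 6.8
tool_pos: [455.1, 113.2, 69.7]
orientation: [-2.346, 2.053, -0.035]
force: [0.6, 0.4, -2.9]
opening: 0.297
```

```bash
cat > look.py <<'E'
from h import *
import sys
p0=jig2w(0,0); a=[]; s=bot.sense(); print("tcp",s["tool_pos"].round(1),"F",s["force"].round(1),"M",s["wrist_torque"].round(2))
an=np.radians(JY); Rj=np.array([[np.cos(an),-np.sin(an)],[np.sin(an),np.cos(an)]])
print("tcp in jig",((s["tool_pos"][:2]-JO)@Rj).round(1))
for c in("scene","top"):
    ps=[read_camera(c) for _ in range(4)]; p=dict(ps[0]); o_=outline_of(ps[0],"bar_mid"); p["depth"]=np.median([q["depth"] for q in ps],0)
    im=cv2.cvtColor(p["pixels"],cv2.COLOR_RGB2BGR)
    u=(310,180,410,320) if c=="scene" else (160,140,260,280)
    a.append(cv2.resize(im[u[1]:u[3],u[0]:u[2]],(400,560),interpolation=cv2.INTER_CUBIC))
    W=cloud(p)
    for o in o_:
        P=W[o["region"]&(p["depth"]>0)]; Q=np.c_[(P[:,:2]-JO)@Rj,P[:,2]]
        if P[:,1].mean()<-100: continue
        k=(Q[:,2]>35)&(Q[:,2]<110)
        if k.sum()<20: continue
        P=P[k];Q=Q[k]; print(c,round(o["confidence"],2),o["bbox"],"n",k.sum(),"slope z",np.polyfit(Q[:,0],Q[:,2],1).round(3),"x",np.percentile(Q[:,0],[1,99]).round(1),"edges",edges(P,JO,an,Q[:,0].min()+4,Q[:,0].max()-4,8)[0])
cv2.imwrite(sys.argv[1],np.hstack(a))
E
python3 look.py pics/l3.png
```

```text
tcp [455.1 113.2  69.7] F [ 0.6  0.4 -2.9] M [-0.02  0.31 -0.02]
tcp in jig [-176.9   -3.1]
scene 0.77 [366.9, 197.2, 385.3, 248.0] n 553 slope z [-1.6000e-02  7.2521e+01] x [-204.4  -22.7] edges [(np.float64(-15.8), np.float64(0.33)), (np.float64(13.8), np.float64(1.52))]
top 0.71 [199.9, 211.0, 218.8, 271.0] n 418 slope z [-5.00e-03  7.54e+01] x [-203.6  -27.6] edges [(np.float64(-16.3), np.float64(0.79)), (np.float64(16.1), np.float64(4.24))]
```

View pics/l3.png

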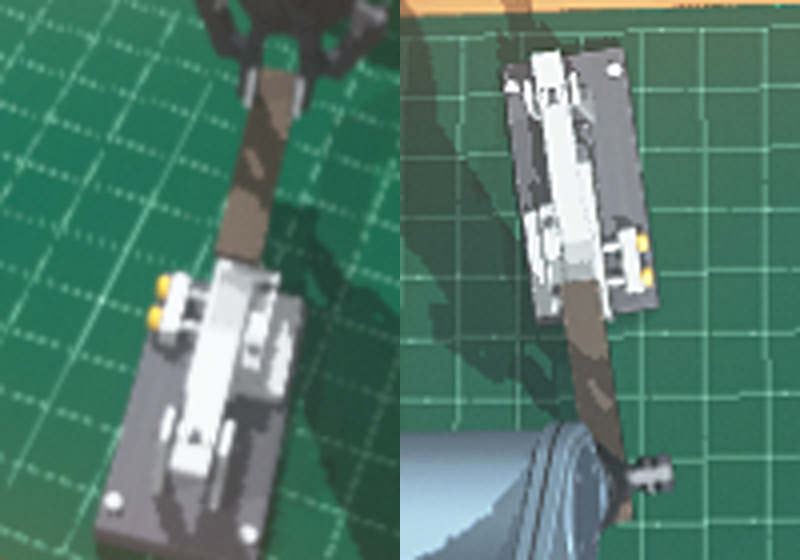

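```bash
cat >> h.py <<'E'
def st():
    s=bot.sense(); R=Ro.from_rotvec(s["orientation"]); x=R.apply([1,0,0]);y=R.apply([0,1,0]); a=np.radians(JY)
    Rj=np.array([[np.cos(a),-np.sin(a),0],[np.sin(a),np.cos(a),0],[0,0,1]])
    print("t",round(s["clock"],2),"tcp jig",((s["tool_pos"]-[*JO,0])@Rj).round(2),"yaw",np.degrees(np.arctan2(x[1],x[0])).round(2)+90,"pitch",np.degrees(-np.arcsin(y[2])).round(2),"roll",np.degrees(-np.arcsin(x[2])).round(2),"F",(s["force"]@Rj).round(1),"M",(s["wrist_torque"]@Rj).round(2),"op",s["opening"].round(3))
    print("tool axes per jig x,y,z mm:",*(R.inv().apply(Rj[:,i]).round(3) for i in range(3)))
E
python3 -c "
from h import *
st()"
```

```text
Traceback (most recent call last):
  File "h.py", line 44, in st
    print("t",round(s["clock"],2),"tcp jig",((s["tool_pos"]-[*JO,0])@Rj).round(2),"yaw",np.degrees(np.arctan2(x[1],x[0])).round(2)+90,"pitch",np.degrees(-np.arcsin(y[2])).round(2),"roll",np.degrees(-np.arcsin(x[2])).round(2),"F",(s["force"]@Rj).round(1),"M",(s["wrist_torque"]@Rj).round(2),"op",s["opening"].round(3))
                                                                                                                                                                                                                                                                                                       ^^^^^^^^^^^^^^^^^^
AttributeError: 'float' object has no attribute 'round'
```

```bash
sed -i 's/s\["opening"\].round(3)/s["opening"]/' h.py
python3 -c "
from h import *
st()"
```

```text
t 7.3 tcp jig [-176.34   -2.59   70.72] yaw 7.709999999999994 pitch 2.0 roll -0.09 F [ 0.2  0.6 -4. ] M [ 0.01  0.25 -0.  ] op 0.2997729304568979
tool axes per jig x,y,z mm: [ 0.    -0.999  0.035] [-1.    -0.    -0.002] [ 0.002 -0.035 -0.999]
```

Emit:
{"op": "arm_command", "data": {
  "increments": [
    [0.5, 0, 0, 1, 0, 8, 20],
    [0.5, 0, 0, 1, -0.3, 14, 20],
    [0.5, 0, 0, 1, -0.6, 18, 20],
    [0.5, 0, 0, 1, -0.7, 20, 20],
    [0.5, 0, 0, 1, -0.7, 20, 20],
    [0.5, 0, 0, 1, -0.7, 20, 20]
  ]
}}

```text
clock: 7.9
tool_pos: [457.2, 112.9, 50.6]
orientation: [-2.342, 2.046, -0.046]
force: [-0.4, 0.5, -2.7]
opening: 0.303
```

```bash
python3 -c "
from h import *
st()"
```

```text
t 7.9 tcp jig [-174.89   -3.65   50.64] yaw 7.700000000000003 pitch 2.48 roll -0.09 F [-0.3  0.5 -2.7] M [ 0.    0.25 -0.02] op 0.3027283245096474
tool axes per jig x,y,z mm: [-0.    -0.999  0.043] [-1.    -0.    -0.002] [ 0.002 -0.043 -0.999]
```

Emit:
{"op": "arm_command", "data": {
  "increments": [
    [0, 0, 0, 0, 0, 0.5, 20],
    [0, 0, 0, 0, 0, 1, 20],
    [0, 0, 0, 0, 0, 1, 20]
  ]
}}

```text
clock: 8.2
tool_pos: [457.1, 112.9, 49.6]
orientation: [-2.341, 2.046, -0.046]
force: [0.1, -1.5, -3.8]
opening: 0.301
```

Emit:
{"op": "arm_command", "data": {
  "increments": [
    [0, 0, 0, 0, 0, 0.5, 20],
    [0, 0, 0, 0, 0, 1, 20],
    [0, 0, 0, 0, 0, 1, 20]
  ]
}}

```text
clock: 8.5
tool_pos: [457.1, 112.9, 48.5]
orientation: [-2.342, 2.046, -0.046]
force: [0.5, -0.6, -3.8]
opening: 0.303
```

```bash
python3 -c "
from h import *
st()"
```

```text
t 8.5 tcp jig [-175.01   -3.65   48.51] yaw 7.689999999999998 pitch 2.47 roll -0.09 F [ 0.4 -0.7 -3.8] M [-0.01  0.22 -0.03] op 0.3026033803644576
tool axes per jig x,y,z mm: [-0.    -0.999  0.043] [-1.     0.    -0.002] [ 0.002 -0.043 -0.999]
```

Emit:
{"op": "arm_command", "data": {
  "increments": [
    [0, 0, 0, 0, 0, 0.5, 20],
    [0, 0, 0, 0, 0, 1, 20],
    [0, 0, 0, 0, 0, 1, 20]
  ]
}}

```text
clock: 8.8
tool_pos: [457.1, 112.9, 47.5]
orientation: [-2.342, 2.046, -0.046]
force: [-0.8, -0.7, -4.0]
opening: 0.302
```

```bash
python3 -c "
from h import *
st()"
```

```text
t 8.8 tcp jig [-174.94   -3.65   47.51] yaw 7.689999999999998 pitch 2.47 roll -0.09 F [-0.8 -0.6 -4. ] M [-0.    0.31 -0.01] op 0.30176373008233165
tool axes per jig x,y,z mm: [-0.    -0.999  0.043] [-1.     0.    -0.002] [ 0.002 -0.043 -0.999]
```

Emit:
{"op": "arm_command", "data": {
  "increments": [
    [0, 0, 0, 0, 0, 0.5, 20],
    [0, 0, 0, 0, 0, 1, 20],
    [0, 0, 0, 0, 0, 1, 20]
  ]
}}

```text
clock: 9.1
tool_pos: [457.1, 113.0, 46.5]
orientation: [-2.342, 2.046, -0.046]
force: [-0.2, 0.3, -4.2]
opening: 0.3
```

```bash
python3 -c "
from h import *
st()"
```

```text
t 9.1 tcp jig [-174.94   -3.63   46.49] yaw 7.700000000000003 pitch 2.47 roll -0.09 F [-0.1  0.4 -4.2] M [ 0.    0.24 -0.02] op 0.2999535019934754
tool axes per jig x,y,z mm: [-0.    -0.999  0.043] [-1.    -0.    -0.002] [ 0.002 -0.043 -0.999]
```

Emit:
{"op": "arm_command", "data": {
  "increments": [
    [0, 0, 0, 0, 0, 0.5, 20],
    [0, 0, 0, 0, 0, 1, 20],
    [0, 0, 0, 0, 0, 1, 20]
  ]
}}

```text
clock: 9.4
tool_pos: [457.2, 113.0, 45.5]
orientation: [-2.342, 2.046, -0.046]
force: [0.4, 0.1, -3.6]
opening: 0.3
```

```bash
python3 -c "
from h import *
st()"
```

```text
t 9.4 tcp jig [-174.88   -3.65   45.5 ] yaw 7.700000000000003 pitch 2.47 roll -0.09 F [ 0.4  0.1 -3.6] M [ 0.03  0.24 -0.02] op 0.29957393799450777
tool axes per jig x,y,z mm: [-0.    -0.999  0.043] [-1.    -0.    -0.002] [ 0.002 -0.043 -0.999]
```

Emit:
{"op": "arm_command", "data": {
  "increments": [
    [0, 0, 0, 0, 0, 0.5, 20],
    [0, 0, 0, 0, 0, 1, 20],
    [0, 0, 0, 0, 0, 1, 20]
  ]
}}

```text
clock: 9.7
tool_pos: [457.2, 113.0, 44.5]
orientation: [-2.342, 2.046, -0.046]
force: [0.5, 0.2, -3.4]
opening: 0.298
```

```bash
python3 -c "
from h import *
st()"
```

```text
t 9.7 tcp jig [-174.82   -3.65   44.52] yaw 7.700000000000003 pitch 2.48 roll -0.09 F [ 0.6  0.2 -3.4] M [-0.01  0.29  0.02] op 0.29810420055133974
tool axes per jig x,y,z mm: [-0.    -0.999  0.043] [-1.    -0.    -0.002] [ 0.002 -0.043 -0.999]
```

```bash
python3 look.py pics/l4.png; python3 - <<'E'
import cv2,numpy as np
E
```

```text
tcp [457.2 113.   44.5] F [ 0.5  0.2 -3.4] M [-0.05  0.28  0.02]
tcp in jig [-174.8   -3.6]
scene 0.97 [367.0, 207.3, 383.5, 247.2] n 407 slope z [1.2000e-02 5.0748e+01] x [-199.6  -36.6] edges [(np.float64(-15.4), np.float64(0.09)), (np.float64(13.3), np.float64(2.21))]
top 0.56 [199.4, 211.3, 221.6, 272.0] n 426 slope z [8.0000e-03 5.1059e+01] x [-205.8  -25.1] edges [(np.float64(-17.9), np.float64(0.54)), (np.float64(20.1), np.float64(7.81))]
```

Emit:
{"op": "arm_command", "data": {
  "increments": [
    [-0.2, 0, 0, 0, 0, -1.3, 20],
    [-0.6, 0, 0, 0, 0, -1.3, 20],
    [-0.6, 0, 0, 0, 0, -1.3, 20],
    [-0.6, 0, 0, 0, 0, -0.9, 20],
    [-0.6, 0, 0, 0, 0, -0.9, 20]
  ]
}}

```text
clock: 10.7
tool_pos: [457.3, 113.0, 45.4]
orientation: [-2.348, 2.052, -0.035]
force: [1.0, 0.1, -3.2]
opening: 0.299
```

```bash
python3 -c "
from h import *
st()"
```

```text
t 10.7 tcp jig [-174.81   -3.66   45.42] yaw 7.700000000000003 pitch 1.88 roll -0.09 F [ 1.   0.  -3.2] M [-0.02  0.26  0.  ] op 0.2991737762802579
tool axes per jig x,y,z mm: [-0.    -0.999  0.033] [-1.    -0.    -0.002] [ 0.002 -0.033 -0.999]
```

Emit:
{"op": "arm_command", "data": {
  "increments": [
    [0, 0, 0, 0, 0, 0.3, 20],
    [0, 0, 0, 0, 0, 0.6, 20],
    [0, 0, 0, 0, 0, 0.6, 20]
  ]
}}

```text
clock: 11.0
tool_pos: [457.2, 113.0, 44.8]
orientation: [-2.348, 2.052, -0.035]
force: [-0.5, 0.2, -3.3]
opening: 0.304
```

```bash
python3 -c "
from h import *
st()"
```

```text
t 11.0 tcp jig [-174.83   -3.66   44.85] yaw 7.689999999999998 pitch 1.88 roll -0.09 F [-0.4  0.3 -3.3] M [0.01 0.17 0.04] op 0.30376171114436107
tool axes per jig x,y,z mm: [-0.    -0.999  0.033] [-1.     0.    -0.002] [ 0.002 -0.033 -0.999]
```

Emit:
{"op": "arm_command", "data": {
  "increments": [
    [0, 0, 0, 0, 0, 0.3, 20],
    [0, 0, 0, 0, 0, 0.6, 20],
    [0, 0, 0, 0, 0, 0.6, 20]
  ]
}}

```text
clock: 11.3
tool_pos: [457.3, 113.0, 44.3]
orientation: [-2.348, 2.052, -0.036]
force: [0.5, 1.2, -3.1]
opening: 0.299
```

```bash
python3 -c "
from h import *
st()"
```

```text
t 11.3 tcp jig [-174.74   -3.66   44.27] yaw 7.700000000000003 pitch 1.88 roll -0.09 F [ 0.7  1.2 -3.1] M [ 0.04  0.12 -0.01] op 0.2985982200540731
tool axes per jig x,y,z mm: [-0.    -0.999  0.033] [-1.     0.    -0.002] [ 0.002 -0.033 -0.999]
```

Emit:
{"op": "arm_command", "data": {
  "increments": [
    [0, 0, 0, -0.4, 0, 0, 20],
    [0, 0, 0, -0.8, 0, 0, 20],
    [0, 0, 0, -0.8, 0, 0, 20]
  ]
}}

```text
clock: 11.6
tool_pos: [457.2, 113.8, 44.3]
orientation: [-2.348, 2.051, -0.036]
force: [0.9, 0.2, -2.8]
opening: 0.3
```

```bash
python3 -c "
from h import *
st()"
```

```text
t 11.6 tcp jig [-174.7    -2.82   44.33] yaw 7.700000000000003 pitch 1.89 roll -0.09 F [ 0.9  0.1 -2.8] M [-0.03  0.08  0.02] op 0.29996909893824486
tool axes per jig x,y,z mm: [-0.    -0.999  0.033] [-1.    -0.    -0.002] [ 0.002 -0.033 -0.999]
```

Emit:
{"op": "arm_command", "data": {
  "increments": [
    [0, 0, 0, -0.4, 0, 0, 20],
    [0, 0, 0, -0.8, 0, 0, 20],
    [0, 0, 0, -0.8, 0, 0, 20]
  ]
}}

```text
clock: 11.9
tool_pos: [457.1, 114.6, 44.3]
orientation: [-2.348, 2.051, -0.036]
force: [1.4, -0.4, -3.6]
opening: 0.299
```

```bash
python3 -c "
from h import *
st()"
```

```text
t 11.9 tcp jig [-174.76   -2.     44.29] yaw 7.700000000000003 pitch 1.88 roll -0.09 F [ 1.4 -0.6 -3.6] M [ 0.02  0.21 -0.03] op 0.299129690908433
tool axes per jig x,y,z mm: [-0.    -0.999  0.033] [-1.    -0.    -0.002] [ 0.002 -0.033 -0.999]
```

Emit:
{"op": "arm_command", "data": {
  "increments": [
    [0, 0, 0, -0.4, 0, 0, 20],
    [0, 0, 0, -0.8, 0, 0, 20],
    [0, 0, 0, -0.8, 0, 0, 20]
  ]
}}

```text
clock: 12.2
tool_pos: [457.0, 115.4, 44.3]
orientation: [-2.348, 2.052, -0.036]
force: [-0.2, -0.7, -2.4]
opening: 0.297
```

```bash
python3 -c "
from h import *
st()"
```

```text
t 12.2 tcp jig [-174.77   -1.23   44.26] yaw 7.700000000000003 pitch 1.88 roll -0.09 F [-0.3 -0.6 -2.4] M [-0.    0.17 -0.01] op 0.2971975436185414
tool axes per jig x,y,z mm: [-0.    -0.999  0.033] [-1.    -0.    -0.002] [ 0.002 -0.033 -0.999]
```

Emit:
{"op": "arm_command", "data": {
  "increments": [
    [0, 0, 0, -0.4, 0, 0, 20],
    [0, 0, 0, -0.8, 0, 0, 20],
    [0, 0, 0, -0.8, 0, 0, 20]
  ]
}}

```text
clock: 12.5
tool_pos: [456.8, 116.0, 44.2]
orientation: [-2.348, 2.052, -0.036]
force: [0.9, -1.5, -2.7]
opening: 0.298
```

```bash
python3 -c "
from h import *
st()"
```

```text
t 12.5 tcp jig [-174.84   -0.53   44.23] yaw 7.689999999999998 pitch 1.87 roll -0.1 F [ 0.7 -1.6 -2.7] M [-0.24  0.23 -0.18] op 0.2975249152919603
tool axes per jig x,y,z mm: [-0.    -0.999  0.033] [-1.     0.    -0.002] [ 0.002 -0.033 -0.999]
```

Emit:
{"op": "arm_command", "data": {
  "increments": [
    [0, 0, 0, 0.4, -3, 0.1, 20],
    [0, 0, 0, 0.4, -6, 0.2, 20],
    [0, 0, 0, 0.4, -9, 0.3, 20],
    [0, 0, 0, 0.4, -12, 0.4, 20],
    [0, 0, 0, 0.4, -14, 0.46, 20],
    [0, 0, 0, 0.4, -14, 0.46, 20]
  ]
}}

```text
clock: 13.1
tool_pos: [471.4, 117.7, 44.3]
orientation: [-2.347, 2.051, -0.036]
force: [0.5, -0.4, -3.7]
opening: 0.301
```

```bash
python3 -c "
from h import *
st()"
```

```text
t 13.1 tcp jig [-160.19   -0.89   44.33] yaw 7.700000000000003 pitch 1.92 roll -0.09 F [ 0.5 -0.4 -3.7] M [-0.07  0.11 -0.08] op 0.3007286762314161
tool axes per jig x,y,z mm: [-0.    -0.999  0.033] [-1.    -0.    -0.002] [ 0.002 -0.033 -0.999]
```

Emit:
{"op": "arm_command", "data": {
  "increments": [
    [0, 0, 0, 0, -1, 0.03, 20],
    [0, 0, 0, 0, -2, 0.07, 20],
    [0, 0, 0, 0, -3, 0.1, 20],
    [0, 0, 0, 0, -4, 0.13, 20],
    [0, 0, 0, 0, -4, 0.13, 20]
  ]
}}

```text
clock: 13.6
tool_pos: [474.5, 118.1, 44.2]
orientation: [-2.348, 2.052, -0.035]
force: [-1.4, -1.3, -2.5]
opening: 0.304
```

```bash
python3 -c "
from h import *
st()"
```

```text
t 13.6 tcp jig [-157.07   -0.87   44.19] yaw 7.689999999999998 pitch 1.84 roll -0.09 F [-1.6 -1.1 -2.5] M [-0.15  0.33 -0.05] op 0.3037812878399593
tool axes per jig x,y,z mm: [-0.    -0.999  0.032] [-1.     0.    -0.002] [ 0.002 -0.032 -0.999]
```

Emit:
{"op": "arm_command", "data": {
  "increments": [
    [0, 0, 0, 0, -1, 0.03, 20],
    [0, 0, 0, 0, -2, 0.07, 20],
    [0, 0, 0, 0, -3, 0.1, 20],
    [0, 0, 0, 0, -3, 0.1, 20]
  ]
}}

```text
clock: 14.0
tool_pos: [475.8, 118.4, 43.7]
orientation: [-2.35, 2.053, -0.031]
force: [-4.8, -1.2, -0.1]
opening: 0.298
```

```bash
python3 -c "
from h import *
st()"
```

```text
t 14.0 tcp jig [-155.74   -0.7    43.7 ] yaw 7.700000000000003 pitch 1.64 roll -0.07 F [-4.9 -0.5 -0.1] M [-0.16  1.07 -0.12] op 0.2981893192808996
tool axes per jig x,y,z mm: [ 0.    -1.     0.029] [-1.    -0.    -0.001] [ 0.001 -0.029 -1.   ]
```

Emit:
{"op": "arm_command", "data": {
  "increments": [
    [0, 0, 0, 0, -1, 0.03, 20],
    [0, 0, 0, 0, -2, 0.07, 20],
    [0, 0, 0, 0, -3, 0.1, 20],
    [0, 0, 0, 0, -3, 0.1, 20]
  ]
}}

```text
clock: 14.4
tool_pos: [478.4, 118.8, 43.6]
orientation: [-2.35, 2.054, -0.03]
force: [-6.8, -1.3, -0.8]
opening: 0.297
```

```bash
python3 -c "
from h import *
st()"
```

```text
t 14.4 tcp jig [-153.08   -0.68   43.62] yaw 7.700000000000003 pitch 1.61 roll -0.07 F [-6.9 -0.4 -0.8] M [-0.14  1.17 -0.16] op 0.29730808306683637
tool axes per jig x,y,z mm: [ 0.    -1.     0.028] [-1.    -0.    -0.001] [ 0.001 -0.028 -1.   ]
```

Emit:
{"op": "arm_command", "data": {
  "increments": [
    [0, 0, 0, 0, -1, 0, 20],
    [0, 0, 0, 0, -2, 0, 20],
    [0, 0, 0, 0, -3, 0, 20],
    [0, 0, 0, 0, -4, 0, 20],
    [0, 0, 0, 0, -4, 0, 20]
  ]
}}

```text
clock: 14.9
tool_pos: [482.0, 119.3, 43.7]
orientation: [-2.351, 2.054, -0.029]
force: [-7.6, -2.3, 1.0]
opening: 0.299
```

```bash
python3 -c "
from h import *
st()"
```

```text
t 14.9 tcp jig [-149.48   -0.63   43.65] yaw 7.709999999999994 pitch 1.56 roll -0.07 F [-7.9 -1.2  1. ] M [-0.2   1.36 -0.19] op 0.299055442494853
tool axes per jig x,y,z mm: [ 0.    -1.     0.027] [-1.    -0.    -0.001] [ 0.001 -0.027 -1.   ]
```

Emit:
{"op": "arm_command", "data": {
  "increments": [
    [0, 0, 0, 0, -1, 0, 20],
    [0, 0, 0, 0, -2, 0, 20],
    [0, 0, 0, 0, -3, 0, 20],
    [0, 0, 0, 0, -3, 0, 20]
  ]
}}

```text
clock: 15.3
tool_pos: [484.6, 119.7, 43.7]
orientation: [-2.351, 2.054, -0.029]
force: [-8.6, -2.3, 1.4]
opening: 0.296
```

```bash
python3 -c "
from h import *
st()"; python3 look.py pics/l5.png
```

```text
t 15.3 tcp jig [-146.84   -0.61   43.68] yaw 7.709999999999994 pitch 1.52 roll -0.07 F [-8.8 -1.1  1.4] M [-0.12  1.43 -0.2 ] op 0.29638438958920305
tool axes per jig x,y,z mm: [ 0.    -1.     0.027] [-1.    -0.    -0.001] [ 0.001 -0.027 -1.   ]
tcp [484.6 119.7  43.7] F [-8.6 -2.3  1.4] M [-0.31  1.4  -0.2 ]
tcp in jig [-146.8   -0.6]
scene 0.62 [368.1, 214.4, 383.5, 248.9] n 385 slope z [4.1000e-02 5.3465e+01] x [-176.   -18.7] edges [(np.float64(-13.7), np.float64(0.22)), (np.float64(14.3), np.float64(1.25))]
top 0.8 [200.1, 204.9, 220.1, 263.2] n 343 slope z [2.5000e-02 5.2102e+01] x [-179.4   -7.2] edges [(np.float64(-15.8), np.float64(0.39)), (np.float64(18.9), np.float64(8.15))]
```

View pics/l5.png

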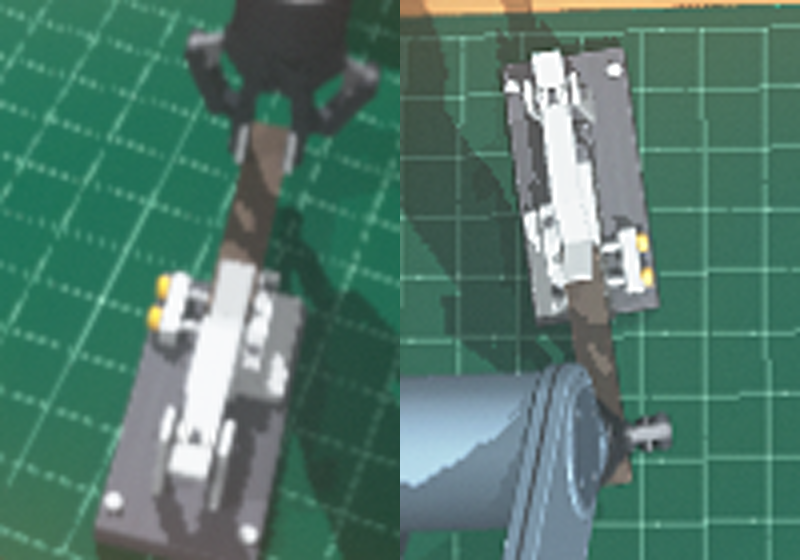

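The nose is under the toe (scene 235,265), but the bar slopes 1.7° nose-up because the tail is about 3 mm low. I'll level it by lifting the tail about the stack edge.

Emit:
{"op": "arm_command", "data": {
  "increments": [
    [-0.4, 0, 0, 0, 0, -0.7, 20],
    [-0.8, 0, 0, 0, 0, -1.4, 20],
    [-1.2, 0, 0, 0, 0, -2.1, 20],
    [-1.6, 0, 0, 0, 0, -2.8, 20],
    [-1.6, 0, 0, 0, 0, -2.8, 20],
    [-1.6, 0, 0, 0, 0, -2.8, 20]
  ]
}}

```text
clock: 16.4
tool_pos: [484.9, 119.8, 46.4]
orientation: [2.365, -2.066, 0.001]
force: [-6.3, -1.9, -2.9]
opening: 0.298
```

```bash
python3 -c "
from h import *
st()"; python3 look.py pics/l6.png
```

```text
t 16.4 tcp jig [-146.55   -0.61   46.36] yaw 7.709999999999994 pitch -0.04 roll -0.07 F [-6.5 -1.  -2.9] M [-0.17  1.15 -0.15] op 0.29848740190482326
tool axes per jig x,y,z mm: [ 0.    -1.    -0.001] [-1.    -0.    -0.001] [ 0.001  0.001 -1.   ]
tcp [484.9 119.8  46.4] F [-6.3 -1.9 -2.9] M [-0.33  1.12 -0.15]
tcp in jig [-146.6   -0.6]
scene 0.94 [367.3, 211.8, 383.7, 249.8] n 381 slope z [2.0000e-03 5.0818e+01] x [-174.6  -36.3] edges [(np.float64(-11.8), np.float64(0.75)), (np.float64(15.2), np.float64(1.59))]
top 0.56 [201.9, 204.5, 218.2, 261.4] n 314 slope z [-0.    51.019] x [-179.1  -12.5] edges [(np.float64(-15.8), np.float64(0.34)), (np.float64(16.9), np.float64(7.86))]
top 0.55 [192.9, 153.4, 205.1, 210.4] n 411 slope z [ 0.09 62.72] x [-21.1 151.5] edges [(np.float64(-10.8), np.float64(-0.05)), (np.float64(8.7), np.float64(0.59))]
```

Emit:
{"op": "arm_command", "data": {
  "increments": [
    [0, 0, 0, 0, -1, 0, 20],
    [0, 0, 0, 0, -2, 0, 20],
    [0, 0, 0, 0, -3, 0, 20],
    [0, 0, 0, 0, -4, 0, 20],
    [0, 0, 0, 0, -4, 0, 20]
  ]
}}

```text
clock: 17.4
tool_pos: [488.0, 120.2, 46.1]
orientation: [2.364, -2.065, -0.001]
force: [-7.6, -2.3, -2.2]
opening: 0.301
```

```bash
python3 -c "
from h import *
st()"
```

```text
t 17.4 tcp jig [-143.36   -0.59   46.1 ] yaw 7.709999999999994 pitch -0.14 roll -0.06 F [-7.9 -1.2 -2.2] M [-0.24  1.41 -0.17] op 0.3009555158975887
tool axes per jig x,y,z mm: [ 0.    -1.    -0.002] [-1.    -0.    -0.001] [ 0.001  0.002 -1.   ]
```

Emit:
{"op": "arm_command", "data": {
  "increments": [
    [0, 0, 0, 0, -1, 0, 20],
    [0, 0, 0, 0, -2, 0, 20],
    [0, 0, 0, 0, -3, 0, 20],
    [0, 0, 0, 0, -3, 0, 20]
  ]
}}

```text
clock: 17.8
tool_pos: [493.4, 120.8, 46.8]
orientation: [-2.365, 2.067, -0.004]
force: [-4.0, -1.4, -2.4]
opening: 0.301
```

```bash
python3 -c "
from h import *
st()"
```

```text
t 17.8 tcp jig [-137.9    -0.76   46.83] yaw 7.700000000000003 pitch 0.16 roll -0.08 F [-4.2 -0.8 -2.4] M [-0.08  0.61 -0.07] op 0.30062928768043223
tool axes per jig x,y,z mm: [ 0.    -1.     0.003] [-1.    -0.    -0.001] [ 0.001 -0.003 -1.   ]
```

Emit:
{"op": "arm_command", "data": {
  "increments": [
    [0, 0, 0, 0, -3, 0, 20],
    [0, 0, 0, 0, -6, 0, 20],
    [0, 0, 0, 0, -9, 0, 20],
    [0, 0, 0, 0, -12, 0, 20],
    [0, 0, 0, 0, -15, 0, 20],
    [0, 0, 0, 0, -18, 0, 20],
    [0, 0, 0, 0, -20, 0, 20],
    [0, 0, 0, 0, -20, 0, 20]
  ]
}}

```text
clock: 18.6
tool_pos: [515.2, 123.6, 47.5]
orientation: [-2.363, 2.065, -0.008]
force: [-1.4, -0.3, -3.9]
opening: 0.298
```

```bash
python3 -c "
from h import *
st()"; python3 look.py pics/l7.png
```

```text
t 18.6 tcp jig [-116.01   -0.89   47.53] yaw 7.700000000000003 pitch 0.35 roll -0.09 F [-1.4 -0.1 -3.9] M [-0.01  0.41 -0.02] op 0.2984047583344247
tool axes per jig x,y,z mm: [-0.    -1.     0.006] [-1.     0.    -0.002] [ 0.002 -0.006 -1.   ]
tcp [515.2 123.6  47.5] F [-1.4 -0.3 -3.9] M [-0.07  0.4  -0.02]
tcp in jig [-116.    -0.9]
scene 0.88 [367.3, 219.5, 381.4, 246.0] n 265 slope z [1.6000e-02 5.3167e+01] x [-143.6  -20.6] edges [(np.float64(-16.8), np.float64(-2.3)), (np.float64(15.8), np.float64(3.69))]
top 0.67 [202.2, 191.7, 218.1, 252.7] n 228 slope z [-7.0000e-03  5.1594e+01] x [-150.2   27.6] edges [(np.float64(-16.1), np.float64(0.28)), (np.float64(-4.5), np.float64(-2.93))]
```

Emit:
{"op": "arm_command", "data": {
  "increments": [
    [0, 0, 0, 0, -2, 0.2, 20],
    [0, 0, 0, 0, -4, 0.4, 20],
    [0, 0, 0, 0, -6, 0.5, 20],
    [0, 0, 0, 0, -8, 0.5, 20]
  ]
}}

```text
clock: 19.5
tool_pos: [521.7, 124.5, 46.6]
orientation: [-2.364, 2.066, -0.005]
force: [-3.4, -1.0, -3.1]
opening: 0.303
```

Emit:
{"op": "arm_command", "data": {
  "increments": [
    [0, 0, 0, 0, -2, 0, 20],
    [0, 0, 0, 0, -4, 0, 20],
    [0, 0, 0, 0, -5, 0, 20],
    [0, 0, 0, 0, -5, 0, 20]
  ]
}}

```text
clock: 19.9
tool_pos: [527.7, 125.3, 47.0]
orientation: [-2.363, 2.065, -0.008]
force: [-2.2, -0.7, -4.4]
opening: 0.302
```

```bash
python3 -c "
from h import *
st()"
```

```text
t 19.9 tcp jig [-103.38   -0.88   47.04] yaw 7.700000000000003 pitch 0.32 roll -0.09 F [-2.3 -0.4 -4.4] M [ 0.01  0.47 -0.06] op 0.3018330731319713
tool axes per jig x,y,z mm: [-0.    -1.     0.006] [-1.     0.    -0.002] [ 0.002 -0.006 -1.   ]
```

Emit:
{"op": "arm_command", "data": {
  "increments": [
    [0, 0, 0, 0, -1.5, 0, 20],
    [0, 0, 0, 0, -3, 0, 20],
    [0, 0, 0, 0, -4.5, 0, 20]
  ]
}}

```text
clock: 20.2
tool_pos: [531.6, 125.9, 47.0]
orientation: [-2.364, 2.066, -0.007]
force: [-2.6, -0.4, -4.3]
opening: 0.299
```

Emit:
{"op": "arm_command", "data": {
  "increments": [
    [0, 0, 0, 0, -1.5, 0, 20],
    [0, 0, 0, 0, -3, 0, 20],
    [0, 0, 0, 0, -4.5, 0, 20]
  ]
}}

```text
clock: 20.5
tool_pos: [536.2, 126.5, 47.0]
orientation: [-2.364, 2.066, -0.007]
force: [-3.1, 0.3, -4.9]
opening: 0.299
```

Emit:
{"op": "arm_command", "data": {
  "increments": [
    [0, 0, 0, 0, -1, 0, 20],
    [0, 0, 0, 0, -2, 0, 20],
    [0, 0, 0, 0, -3, 0, 20]
  ]
}}

```text
clock: 20.8
tool_pos: [539.1, 126.9, 47.0]
orientation: [-2.364, 2.066, -0.007]
force: [-4.0, -0.9, -5.0]
opening: 0.297
```

```bash
python3 -c "
from h import *
st()"; python3 look.py pics/l8.png
```

```text
t 20.8 tcp jig [-91.8   -0.85  47.  ] yaw 7.700000000000003 pitch 0.28 roll -0.09 F [-4.1 -0.4 -5. ] M [-0.    0.65 -0.01] op 0.29669353902111767
tool axes per jig x,y,z mm: [-0.    -1.     0.005] [-1.     0.    -0.002] [ 0.002 -0.005 -1.   ]
tcp [539.1 126.9  47. ] F [-4.  -0.9 -5. ] M [-0.09  0.64 -0.01]
tcp in jig [-91.8  -0.8]
scene 0.68 [359.7, 225.2, 380.0, 277.0] n 292 slope z [5.0000e-03 5.1719e+01] x [-121.2   59.1] edges [(np.float64(-14.3), np.float64(-0.26)), (np.float64(13.9), np.float64(1.48))]
top 0.6 [202.7, 188.3, 215.9, 243.0] n 197 slope z [-9.0000e-03  5.1449e+01] x [-125.7   57.8] edges [(np.float64(-16.0), np.float64(0.44)), (np.float64(-6.7), np.float64(-5.13))]
```

Emit:
{"op": "arm_command", "data": {
  "increments": [
    [0, 0, 0, 0, -1, 0.2, 20],
    [0, 0, 0, 0, -2, 0.3, 20],
    [0, 0, 0, 0, -3, 0.3, 20]
  ]
}}

```text
clock: 21.6
tool_pos: [541.8, 127.2, 46.6]
orientation: [-2.364, 2.066, -0.006]
force: [-3.1, -1.2, -4.7]
opening: 0.3
```

Emit:
{"op": "arm_command", "data": {
  "increments": [
    [0, 0, 0, 0, -1, 0, 20],
    [0, 0, 0, 0, -2, 0, 20],
    [0, 0, 0, 0, -2.5, 0, 20]
  ]
}}

```text
clock: 21.9
tool_pos: [544.6, 127.6, 46.7]
orientation: [-2.364, 2.066, -0.007]
force: [-2.1, -1.5, -4.3]
opening: 0.297
```

Emit:
{"op": "arm_command", "data": {
  "increments": [
    [0, 0, 0, 0, -1, 0, 20],
    [0, 0, 0, 0, -2, 0, 20]
  ]
}}

```text
clock: 22.1
tool_pos: [546.5, 127.9, 46.7]
orientation: [-2.364, 2.066, -0.007]
force: [-2.9, -0.5, -4.9]
opening: 0.297
```

Emit:
{"op": "arm_command", "data": {
  "increments": [
    [0, 0, 0, 0, -1, 0, 20],
    [0, 0, 0, 0, -2, 0, 20]
  ]
}}

```text
clock: 22.3
tool_pos: [548.6, 128.1, 46.8]
orientation: [-2.364, 2.066, -0.007]
force: [-2.6, -0.5, -4.9]
opening: 0.3
```

Emit:
{"op": "arm_command", "data": {
  "increments": [
    [0, 0, 0, 0, -0.8, 0, 20],
    [0, 0, 0, 0, -1.5, 0, 20]
  ]
}}

```text
clock: 22.5
tool_pos: [550.1, 128.3, 46.8]
orientation: [-2.364, 2.066, -0.007]
force: [-2.5, -0.6, -4.4]
opening: 0.297
```

Emit:
{"op": "arm_command", "data": {
  "increments": [
    [0, 0, 0, 0, -0.8, 0, 20],
    [0, 0, 0, 0, -1.5, 0, 20]
  ]
}}

```text
clock: 22.7
tool_pos: [551.5, 128.5, 46.8]
orientation: [-2.364, 2.066, -0.007]
force: [-1.9, 0.0, -5.8]
opening: 0.299
```

Emit:
{"op": "arm_command", "data": {
  "increments": [
    [0, 0, 0, 0, -0.8, 0, 20],
    [0, 0, 0, 0, -1.5, 0, 20]
  ]
}}

```text
clock: 22.9
tool_pos: [552.5, 128.7, 46.7]
orientation: [-2.364, 2.066, -0.006]
force: [-5.2, -0.8, -4.9]
opening: 0.3
```

Emit:
{"op": "arm_command", "data": {
  "increments": [
    [0, 0, 0, 0, -0.5, 0, 20],
    [0, 0, 0, 0, -1, 0, 20],
    [0, 0, 0, 0, -1, 0, 20]
  ]
}}

```text
clock: 23.2
tool_pos: [552.5, 128.7, 46.3]
orientation: [-2.365, 2.067, -0.004]
force: [-6.4, -1.4, -4.9]
opening: 0.3
```

```bash
python3 -c "
from h import *
st()"
```

```text
t 23.2 tcp jig [-78.27  -0.79  46.33] yaw 7.700000000000003 pitch 0.11 roll -0.08 F [-6.6 -0.5 -4.9] M [ 0.02  1.1  -0.12] op 0.3002435015202104
tool axes per jig x,y,z mm: [-0.    -1.     0.002] [-1.     0.    -0.001] [ 0.001 -0.002 -1.   ]
```

Emit:
{"op": "arm_command", "data": {
  "increments": [
    [0, 0, 0, 0, -0.5, 0, 20],
    [0, 0, 0, 0, -1, 0, 20],
    [0, 0, 0, 0, -1, 0, 20]
  ]
}}

```text
clock: 23.5
tool_pos: [552.6, 128.8, 46.0]
orientation: [2.365, -2.067, 0.002]
force: [-7.5, -1.3, -4.0]
opening: 0.3
```

```bash
python3 -c "
from h import *
st()"; python3 look.py pics/l9.png
```

```text
t 23.5 tcp jig [-78.21  -0.73  46.05] yaw 7.700000000000003 pitch -0.01 roll -0.08 F [-7.6 -0.2 -4. ] M [-0.06  1.4  -0.06] op 0.300442110544897
tool axes per jig x,y,z mm: [ 0. -1. -0.] [-1.    -0.    -0.001] [ 0.001  0.    -1.   ]
tcp [552.6 128.8  46. ] F [-7.5 -1.3 -4. ] M [-0.24  1.38 -0.06]
tcp in jig [-78.2  -0.7]
scene 0.57 [359.5, 226.5, 377.1, 280.6] n 252 slope z [1.3000e-02 5.1162e+01] x [-107.6   68.4] edges [(np.float64(-11.1), np.float64(2.25)), (np.float64(13.6), np.float64(1.32))]
top 0.56 [202.7, 182.0, 214.9, 240.9] n 157 slope z [7.0000e-03 5.1412e+01] x [-112.7   69.2] edges [(np.float64(-16.1), np.float64(0.24)), (np.float64(-6.1), np.float64(-5.8))]
```

View pics/l9.png

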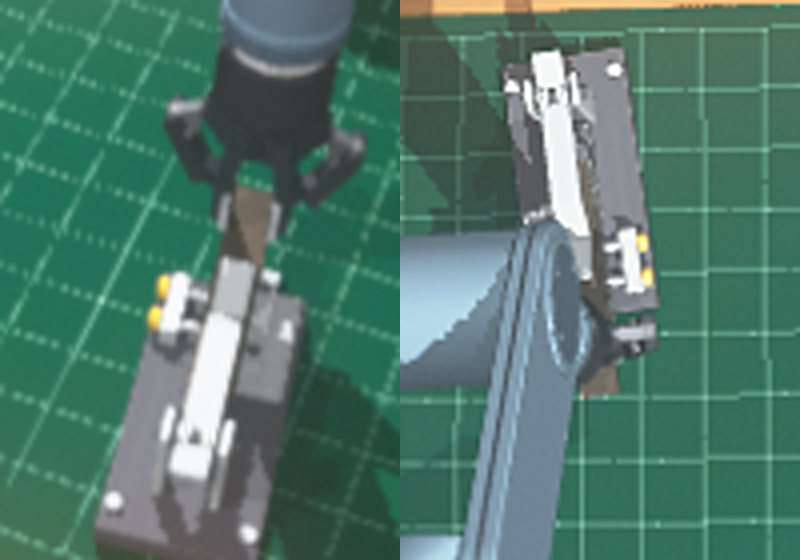

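Pressing no longer advances the bar and the force climbs, so it is home with the tail about 58 mm past the stack. I'll ease off the push, then release.

Emit:
{"op": "arm_command", "data": {
  "increments": [
    [0, 0, 0, 0, 0.7, 0, 20],
    [0, 0, 0, 0, 1.3, 0, 20],
    [0, 0, 0, 0, 1.3, 0, 20]
  ],
  "squeeze": 60
}}

```text
clock: 24.3
tool_pos: [552.6, 128.7, 46.5]
orientation: [-2.365, 2.067, -0.005]
force: [-6.0, -0.8, -5.5]
opening: 0.294
```

```bash
python3 -c "
from h import *
st()"
```

```text
t 24.3 tcp jig [-78.23  -0.8   46.48] yaw 7.700000000000003 pitch 0.16 roll -0.08 F [-6.1 -0.  -5.5] M [-0.04  0.96 -0.04] op 0.2937966914618787
tool axes per jig x,y,z mm: [-0.    -1.     0.003] [-1.     0.    -0.001] [ 0.001 -0.003 -1.   ]
```

Emit:
{"op": "arm_command", "data": {
  "increments": [
    [0, 0, 0, 0, 0.5, 0.3, 20],
    [0, 0, 0, 0, 0.7, 0.5, 20],
    [0, 0, 0, 0, 0.7, 0.5, 27],
    [0, 0, 0, 0, 0.7, 0.5, 32],
    [0, 0, 0, 0, 0.7, 0.5, 40],
    [0, 0, 0, 0, 0.7, 0.5, 52],
    [0, 0, 0, 0, 0.7, 0.5, 52],
    [0, 0, 0, 0, 0.7, 0.5, 52]
  ]
}}

```text
clock: 25.1
tool_pos: [553.6, 128.7, 46.8]
orientation: [-2.363, 2.065, -0.009]
force: [-0.8, 0.6, 0.1]
opening: 0.609
```

```bash
python3 -c "
from h import *
st()"
```

```text
t 25.1 tcp jig [-77.2   -0.95  46.78] yaw 7.689999999999998 pitch 0.36 roll -0.1 F [-0.7  0.7  0.1] M [0.01 0.   0.08] op 0.6086882853567703
tool axes per jig x,y,z mm: [-0.    -1.     0.006] [-1.     0.    -0.002] [ 0.002 -0.006 -1.   ]
```

Emit:
{"op": "arm_command", "data": {
  "increments": [
    [0, 0, 0, 0, 0, -10, 52],
    [0, 0, 0, 0, 0, -30, 52],
    [0, 0, 0, 0, 0, -60, 52],
    [0, 0, 0, 0, 10, -100, 52],
    [0, 0, 0, 0, 40, -140, 52],
    [0, 0, 0, 0, 80, -160, 52],
    [0, 0, 0, 0, 120, -170, 52],
    [0, 0, 0, 0, 150, -170, 52],
    [0, 0, 0, 0, 170, -170, 52],
    [0, 0, 0, 0, 170, -170, 52]
  ]
}}

```text
clock: 26.1
tool_pos: [381.3, 106.1, 216.4]
orientation: [-2.363, 2.065, -0.008]
force: [0.6, 0.0, 0.5]
opening: 0.612
```

```bash
python3 look.py pics/l10.png; python3 - <<'E'
from h import *
p=read_camera("top");save(p,"pics/topend.png");W=cloud(p)
for n in("pan","square","plates","marker"):
    for o in outline_of(p,n)[:1]:
        P=W[o["region"]]; print(n,round(o["confidence"],2),o["bbox"],P.mean(0).round())
E
```

```text
tcp [381.3 106.1 216.4] F [0.6 0.  0.5] M [-0.01 -0.    0.02]
tcp in jig [-251.    -0.3]
scene 0.7 [365.1, 228.7, 380.9, 263.3] n 268 slope z [ 0.074 56.266] x [-108.2   17.7] edges [(np.float64(2.1), np.float64(13.57)), (np.float64(14.8), np.float64(1.41))]
top 0.95 [202.0, 182.0, 216.3, 239.0] n 334 slope z [3.0000e-03 5.1037e+01] x [-110.1   61.3] edges [(np.float64(-15.9), np.float64(0.63)), (np.float64(-1.0), np.float64(-10.29))]
pan 0.97 [106.4, 243.4, 144.7, 289.6] [443. 391.  29.]
square 0.64 [350.6, 142.4, 376.6, 199.1] [ 708. -346.   19.]
plates 0.74 [188.8, 151.2, 225.5, 218.3] [690. 142.  40.]
marker 0.73 [132.5, 184.9, 153.5, 221.9] [638. 350.  16.]
```

View pics/l10.png

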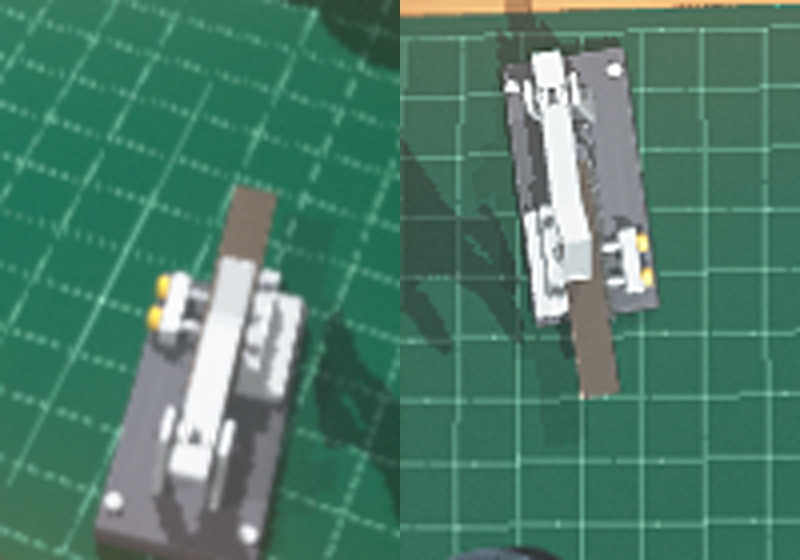

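```bash
python3 -c "
from cell import bot
print(bot.hand_in())"
```

```text
the job is handed in; nothing more can be done
None
```

The bar is loaded and fully home against the end stop, as far as touch and the cameras show. I gripped the smaller bar near its tail and set it on the stack beside the fence. I then pushed the nose under the toe, which lifted the arm, slid the bar to the stop, released it and backed away. The job was handed in at about 27 s.

- **Forces:** The highest wrist push I read was about 9 N while lifting the arm and about 8 N at the stop. Only end-of-call readings were available, so shorter peaks would not show.
- **Stop:** Further pushing at the stop moved the bar under 0.1 mm while the force kept rising. The tail sticks out about 58 mm past the stack, against the 60 mm expected; that difference is within camera error.
- **Last look:** The bar lies flat and its top is about 51 mm high, as expected for stack plus bar. The arm bears on it and the robot is clear, reading about zero force. The top camera shows the pan, square and marker where they were.

**Checks that failed or disagreed:**
- Part-way in, the bar was about 1.7° nose-up with its tail about 3 mm low. I levelled it there before going on.
- The two cameras differ by about 4 mm along x.
- In the last look the plates network marked the jig instead, so I did not confirm the plates' position. The arm never went near them.
- The scene camera's last slope reading (0.074) is wrong because its outline included part of the hold-down arm. The top camera's reading is level.
- How closely the bar lies along the fence is known only from the light contact I felt and from coarse camera edges.

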